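Press the lid home on a storage tub with the crank-driven lid press

TASK

The lid of the round plastic tub on the lid press's sliding tray is only sitting on loosely: push the tray all the way into the press, then turn the crank clockwise (seen from above) by its free-spinning grip until the foot has pressed the lid fully home and the crank goes firmly stiff. Stop as soon as it does, because forcing it further crushes the tub, then wind the crank back about half a turn so the foot stands clear of the lid, and let go. Do not push on the lid or the tub with the gripper, and leave the other things on the counter alone.

Things in the scene. Friction and masses are not known exactly. Their poses are not given: they have to be found in the camera images.
- press: Fixed steel lid press: base plate 190 x 130 mm, two 16 mm posts at x = +-75 mm, crossbeam on top (180 mm along x, 36 along y, z = 173 to 195 mm). Origin: centre of the base's underside on the counter, straight below the crank's axis; z up. The tray slides in along the press's own -y, from its +y side. It stands turned by up to 0.3 rad.
- tray: Steel slide tray with the white tub held in a cup on it. Origin: underside of the tray below the tub's centre, 8 mm above the counter; axes as the press's. It starts 60 to 90 mm out towards the press's +y; fully home, at a hard stop, its origin is at y = 0 in the press's frame. Slides with about 2.5 N of friction.
- tray_knob (a point): Centre of the top face of the tray's upright push post: 18 mm diameter, top 69 mm above the counter, 140 mm from the tub's centre towards the press's +y. Free on all sides; below it lies the tray strip, 40 mm wide, top 16 mm above the counter, running to the tub and ending 15 mm beyond the post's centre. z up.
- lid: Round grey plastic lid on the white tub, 88 mm diameter, 17 mm thick. Origin: centre of its underside, z up; 70 to 86 mm above the counter at the start. Tubs differ in height: fully home, where it stops hard, its origin lies 2 to 10 mm lower than at the start. It moves only straight down on the tub and stays where pressed; about 60 N from the foot makes it slide.
- foot: Press foot, 60 mm diameter, 12 mm thick, rubber-faced (80 N per mm), under the beam on the crank's axis. Origin: centre of its underside, z up; it starts 122 to 146 mm above the counter. Each crank turn clockwise seen from above lowers it 30 mm. Its 14 mm stem passes up through beam and crank to 97 mm above its origin. Over 200 N on the lid crushes the tub.
- crank_axis (a point): Point on the crank's upright axis, 200 mm above the counter, on top of the crossbeam. Fixed to the press, axes parallel to the press's.
- crank_grip (a point): Centre of the top of the crank's upright black grip: 22 mm diameter, 46 mm tall, 207 to 253 mm above the counter, 65 mm from the crank's axis; crank arm under it to 206 mm. It spins freely about its own axis. Crank start varies by 5 rad. Load along the circle: 1 N free, 5 to 6 N while the lid slides, then, lid home, rising to 15 N (tub crushed) within 0.35 rad.
- bowl: Blue ceramic bowl, 124 mm across, 60 mm high, on the counter to the robot's right; origin at the centre of its underside. To be left alone.
- tawa: Black nonstick tawa (flat pan), 224 mm across, 14 mm high, with a rod handle towards its +y to 260 mm from the centre, to the robot's left; origin at the centre of its underside. To be left alone.
- ladle: Slotted steel ladle lying along its x, about 330 mm long, round slotted head of 68 mm centred 155 mm towards +x of its origin; to the robot's right. To be left alone.
- tumbler: Open steel tumbler, 72 mm across, 100 mm high, on the counter to the robot's right; origin at the centre of its underside. To be left alone.

How it is judged (in metres and radians):
On the way, in this order (a step that is already met when the one before it is completed fails the run):
1. the tray is pushed fully into the press (y of tray in the frame of press below 0.0025 m), for 0.2 s.
2. with the tray home, the foot bears firmly (over 85 N, more than it takes to slide the lid) on the lid, which is therefore fully home (y of tray in the frame of press below 0.0025 m and contact force between foot and lid above 85 N), for 0.2 s.
At the end, for the whole second after the job is handed in: The tray is fully in (within 4 mm), the lid is down on the tub where the press left it (its underside below 77 mm over the press's base), the foot stands still and clear of the lid by at least 5 mm (y of tray in the frame of press below 0.004 m and z of lid in the frame of press below 0.0768 m and z of foot in the frame of lid above 0.022 m and linear speed of foot below 0.003 m/s); the robot touches nothing.
It fails at once if the tub is crushed: the foot bears on the lid with more than 200 N (contact force between foot and lid above 200 N).
It fails at once if the robot pushes on the lid by itself (contact force between any of the fingers, the arm and lid above 4 N).
It fails at once if the bowl, tawa, ladle or tumbler is moved by more than 30 mm (distance of any of bowl, tawa, ladle, tumbler from where it was at the start of the episode above 0.03 m).
It also fails if it takes over 72 s, if anything falls off the work surface, if the arm or the gripper's body presses on something with over 40 N, if the wrist force passes 120 N, or if a joint passes its speed limit or range.

ROBOT

A 6-joint arm with a two-finger parallel gripper is mounted at the origin on the work surface. World frame = base frame: x ahead of the robot, y to its left, z up, the work surface at z = 0. Lengths are in mm, angles in rad, forces in N, time in s.
With the tool pointing down it reaches from about 350 to 975 mm from the base axis. Payload 7.1 kg.
Tool frame: the origin (TCP) lies midway between the tips of the shut fingers; the grasp point (between the pads) lies 19 mm behind it (ctrl.grasp_offset is the distance from the TCP to the grasp point, in mm); z points along the fingers, y is the line along which they close (so a half turn about z gives the same grasp; the last joint's range is limited). The gripper opens to 88 mm and grips with 3 to 60 N. Pads are 20 mm wide; open, the fingers measure 115 mm over their backs; the gripper's body (75 mm by 178 mm) begins 61 mm behind the grasp point.
Start: joints at [-1.271, 0.423, 1.63, -0, 1.089, -0.019], TCP at [195.909, -593.485, 222.675] pointing down, gripper open.
Joint ranges: [-3, 3], [-0.9, 2.11], [0.09, 2.58], [-1.31, 4.45], [0.11, 2.69], [-2.54, 2.54]. Speed limits (rad/s): [2.39, 2.39, 3.01, 3.14, 3.14, 3.14].

INTERFACE

Orientations are given as a rotation vector (axis times angle).
In Python, from workcell import ctrl gives the robot as it stands. The module is installed in compiled form; this text tells all that it offers.
- The arm moves only by the tool servo_tool, never from a script. Its argument "rows" is a list of rows, each a list of 7 numbers: the turn, a rotation vector about the tool's x, y, z as a fraction of full scale, then the shift along the tool's x, y, z as a fraction of full scale, then the finger opening in mm, from 0 to 87.8. A call has 1 to 10 rows; each row is the pose to reach, as a shift and turn from the pose commanded when the call began, along the tool's axes at that moment; what a row does not reach only later rows make up. Full scale, the value 1, is 20 cm for a shift and 1.5 rad for a turn. A row lasts 1/8 s, in which the tool goes at most 62.5 mm and 10.7 degrees, less where a joint would pass 70% of its speed; a pose out of reach is approached as far as the arm can. A call with a number of a shift or a turn outside -1 to 1 is refused whole. A call with a gripper value outside its range is refused whole. The fingers move at their own pace and stop on an object; the grip force is fixed at half the most. Time passes only in rows, so rows that repeat a pose let the fingers close. It gives the time, the measured TCP pose, the force, the opening and the grip force at its end, in the units of the state.
- ctrl.get_obs(): the state, without advancing time (a new reading comes with each control period).
- ctrl.get_image(name): name is "scene" or "top" or "wrist"; returns (picture, depth): 400x640x3 uint8, red, green, blue; 400x640 float32, mm along the optical axis (not along the pixel's ray), 0 where there is no reading.
- ctrl.camera_info(name): a dict with "intrinsics" (3x3 intrinsics, pixels), "R" (3x3) and "t" (3): a world point X has camera coordinates R X + t. Camera axes: x right, y down, z forward; pixel columns grow to the right and rows downward; lengths in mm; the calibration is good to about 2 mm. A picture is of the moment at which its call begins: read the wrist's pose just before it. camera_info takes no time and is no camera call; for the wrist camera it gives the pose at the moment of the call.
- ctrl.close_job(): hands the job in; it is judged then, once.
The state is a dict: "t": time; "qpos": joint angles; "qvel": joint speeds; "joint_torque": joint torques, N m; "ee_pos": TCP position; "orientation": TCP orientation; "ft_force": force on the tool from outside, world axes, zero at the start; "moment": the same for the moment, N m; "width": finger opening in mm; "grasp_force": force on a finger pad.
Only numpy, scipy, OpenCV 4.12 (cv2) and the standard library are available. Lean on these libraries where they do the work, as an engineer would, in place of code of your own. Each camera call takes 0.05 s, during which the arm holds its last target. There are 200 camera calls.

## Working session

There is one attempt and no reset: what is moved stays moved. The work goes in short steps, Python scripts to look and compute and a tool call to move; the robot and the scene stay as the last step left them, time stands still between calls to the robot, and variables do not carry over. Pictures are saved under pics/ and viewed, at most 10 in all, crops included, and the job is handed in when it is done.

Besides the shell and the picture viewer there is one more tool, called after ">>>" in YAML: its name, and indented under it one key for each argument. servo_tool: Moves the arm, as the interface text tells. Its arguments: {"type":"object","properties":{"rows":{"type":"array","items":{"type":"array","items":{"type":"number"}}}},"required":["rows"]}

```bash
mkdir -p pics; cat > h.py <<'E'
import numpy as np,cv2
from scipy.spatial.transform import Rotation as Ro
from workcell import ctrl
def cloud(name):
    ci=ctrl.camera_info(name); im,d=ctrl.get_image(name)
    K,R,t=[np.array(ci[k],float) for k in("intrinsics","R","t")]
    v,u=np.mgrid[:400,:640]
    P=np.stack([(u-K[0,2])/K[0,0]*d,(v-K[1,2])/K[1,1]*d,d],-1)
    W=(P-t.ravel())@R
    W[d<=0]=np.nan
    return im,W
def proj(name,X):
    ci=ctrl.camera_info(name);K,R,t=[np.array(ci[k],float) for k in("intrinsics","R","t")]
    c=R@np.array(X)+t.ravel(); p=K@c; return p[:2]/p[2]
E
python3 - <<'E'
from h import *
o=ctrl.get_obs();print(o)
a,W=cloud("scene");b,V=cloud("top")
np.savez("s.npz",a=a,W=W,b=b,V=V)
cv2.imwrite("pics/a.png",cv2.cvtColor(a,cv2.COLOR_RGB2BGR));cv2.imwrite("pics/b.png",cv2.cvtColor(b,cv2.COLOR_RGB2BGR))
E
```

```text
{'t': 0.0, 'qpos': array([-1.27102177e+00,  4.23831223e-01,  1.63066714e+00, -1.90378604e-05,
        1.08860635e+00, -1.89922108e-02]), 'qvel': array([ 0.00056107,  0.00157327,  0.00068543, -0.00259858,  0.00143316,
       -0.00062465]), 'joint_torque': array([-1.00412690e-03, -5.44634414e+01, -2.73669183e+01,  6.43165922e-02,
        2.28799466e-02, -1.04350677e-04]), 'ee_pos': array([ 195.73483358, -592.98349491,  221.91668513]), 'orientation': array([-3.10029592e+00, -4.98376858e-01,  3.58407037e-04]), 'ft_force': array([-0.2619979 ,  0.23333107,  1.11029752]), 'moment': array([0.01277122, 0.02531038, 0.00480682]), 'grasp_force': 0.0, 'width': 88.05839780628966}
```

View pics/a.png

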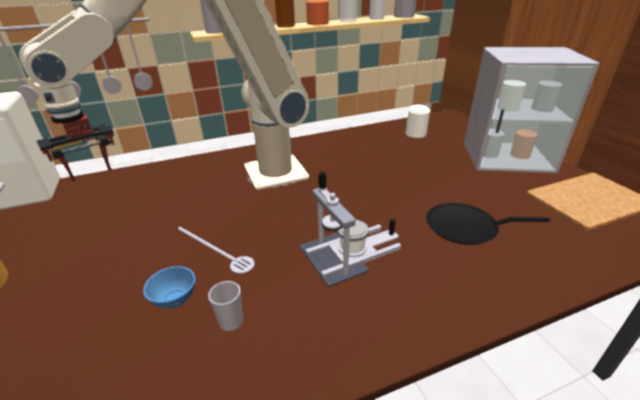

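View pics/b.png

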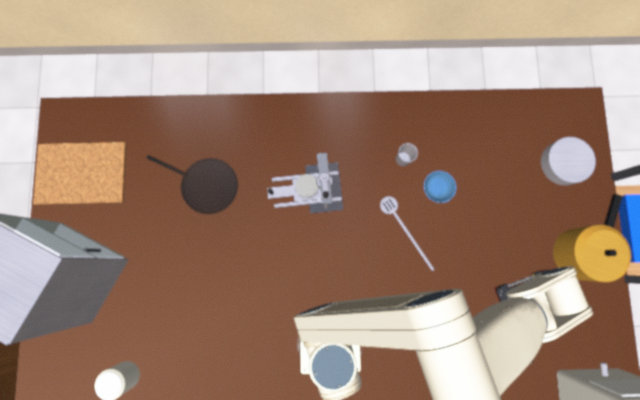

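The scene view shows the press at about (340,235), with the black grip at (322,180) and the black knob at (392,227). In the top view the knob is near (270,191), the beam near (323,178), and the tray points towards world +y.

```bash
python3 - <<'E'
from h import *
s=np.load("s.npz")
for im,W,n,(u0,u1,v0,v1) in((s['a'],s['W'],'scene',(290,410,165,290)),(s['b'],s['V'],'top',(255,350,140,220))):
    m=np.zeros((400,640),bool);m[v0:v1,u0:u1]=1
    z=W[...,2];dark=im.max(-1)<60
    def rep(nm,k):
        k=k&m;p=W[k];v,u=np.nonzero(k)
        if len(p): print(n,nm,len(p),'med',np.median(p,0).round(1),'min',p.min(0).round(1),'max',p.max(0).round(1),'px',np.median(u),np.median(v))
    rep('griptop',(z>243)&(z<265));rep('grip',(z>212));rep('knobdark',dark&(z>30)&(z<80));rep('knobtop',dark&(z>62)&(z<78));
    k=(z>183)&(z<203);rep('beam',k)
    p=W[k&m][:,:2]
    if len(p)>5: c,sz,an=cv2.minAreaRect(p.astype(np.float32));print(c,sz,an)
    rep('lid',(z>78)&(z<108)); rep('trayrail',(z>5)&(z<22))
    k=(z>5)&(z<35)&m;p=W[k][:,:2];c,sz,an=cv2.minAreaRect(p.astype(np.float32));print(n,c,sz,an)
b=s['b'][135:225,250:355];cv2.imwrite("pics/c.png",cv2.cvtColor(cv2.resize(b,None,fx=7,fy=6.6,interpolation=2),cv2.COLOR_RGB2BGR))
E
```

```text
scene griptop 40 med [521.1   2.  250.7] min [510.7  -5.8 243.6] max [527.1  11.3 254.2] px 322.0 175.0
scene grip 146 med [524.8   2.4 230.2] min [510.7  -6.4 212.3] max [589.3  13.9 254.2] px 323.0 182.0
scene knobdark 63 med [569.6 207.1  53.2] min [558.7 202.4  30.7] max [573.5 214.2  72.2] px 392.0 225.0
scene knobtop 20 med [569.3 207.3  68.5] min [559.2 202.6  62. ] max [573.5 214.1  72.2] px 392.0 221.0
scene beam 523 med [616.2  -1.5 194.7] min [492.3 -19.5 183.1] max [672.9  31.9 202.9] px 337.0 210.0
(582.0264282226562, 3.295072555541992) (182.53343200683594, 36.79127502441406) 6.963669300079346
scene lid 428 med [595.4  66.4  90.4] min [506.6  -8.9  78.1] max [666.5 113.6 107.8] px 355.0 232.0
scene trayrail 2659 med [585.3  27.3  10.4] min [ -7.3 -65.    5. ] max [683.3 513.8  22. ] px 335.0 252.0
scene (399.4402770996094, 155.789306640625) (485.0078430175781, 682.6400756835938) 65.97196197509766
top griptop 30 med [519.4   7.3 251.8] min [510.1  -1.1 244.6] max [529.9  15.7 258.6] px 325.5 193.0
top grip 55 med [522.3   9.  246.2] min [509.2  -1.1 212.2] max [589.5  17.6 258.6] px 325.0 192.0
top knobdark 1 med [560.6 211.   55.6] min [560.6 211.   55.6] max [560.6 211.   55.6] px 271.0 192.0
top beam 381 med [606.5  12.2 196. ] min [494.1 -12.7 184.3] max [673.2  33.6 202.9] px 324.0 171.0
(584.6854248046875, 10.145519256591797) (180.2783966064453, 36.11221694946289) 4.988646507263184
top lid 421 med [577.1  76.7  91.3] min [5.029e+02 5.000e-01 7.880e+01] max [621.3 218.8 100.4] px 306.0 185.0
top trayrail 2109 med [581.3  77.4   9.5] min [457.  -95.6   5. ] max [780.8 279.7  22. ] px 306.0 188.0
top (618.6116333007812, 95.24305725097656) (374.81011962890625, 317.5450134277344) 88.7552261352539
```

View pics/c.png

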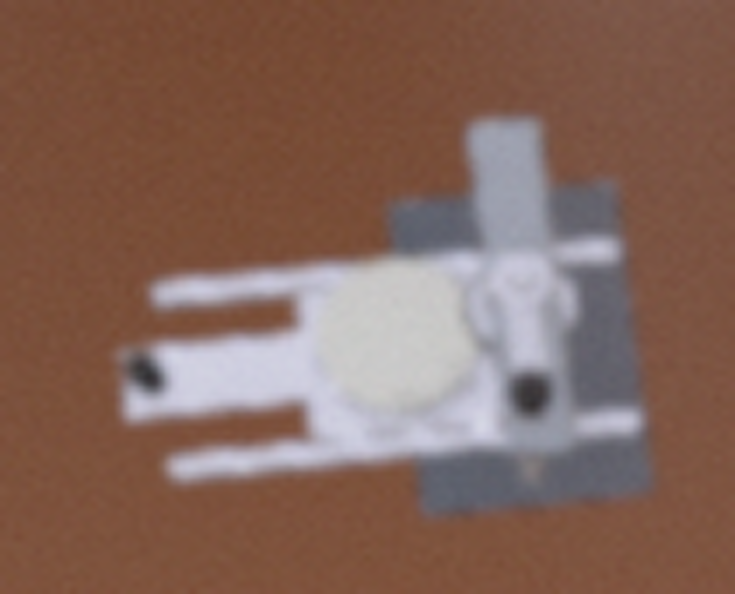

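The two cameras agree to within about 7 mm: press axis ≈ (583,6), yaw ≈ 0.1, and grip to the -x side of the axis. Knob ≈ (564,207). I'm moving up and over towards the knob.

>>> servo_tool:
  rows:
    - [0, 0, 0, 0.1, -0.1, -0.5, 60]
    - [0, 0, 0, 0.85, -0.95, -0.6, 60]
    - [0, 0, 0, 0.85, -0.95, -0.6, 60]
    - [0, 0, 0, 0.85, -0.95, -0.6, 60]
    - [0, 0, 0, 0.85, -0.95, -0.6, 60]
    - [0, 0, 0, 0.85, -0.95, -0.6, 60]

```text
t: 0.85
ee_pos: [298.9, -357.3, 343.7]
orientation: [3.1, 0.505, 0.002]
ft_force: [-0.7, -0.7, 0.1]
width: 60.3
grasp_force: 0.0
```

>>> servo_tool:
  rows:
    - [0, 0, 0, 0.85, -0.95, 0, 60]
    - [0, 0, 0, 0.85, -0.95, 0, 60]
    - [0, 0, 0, 0.85, -0.95, 0, 60]
    - [0, 0, 0, 0.85, -0.95, 0, 60]
    - [0, 0, 0, 0.85, -0.95, 0, 60]

```text
t: 1.48
ee_pos: [400.7, -123.7, 342.3]
orientation: [-3.1, -0.507, 0.001]
ft_force: [-0.5, -0.7, 0.9]
width: 60.2
grasp_force: 0.0
```

>>> servo_tool:
  rows:
    - [0, 0, -0.1, 0.85, -0.95, 0, 0]
    - [0, 0, -0.25, 0.85, -0.95, 0, 0]
    - [0, 0, -0.4, 0.85, -0.95, 0, 0]
    - [0, 0, -0.5, 0.85, -0.95, 0, 0]
    - [0, 0, -0.6, 0.85, -0.95, 0, 0]
    - [0, 0, -0.75, 0.85, -0.95, 0, 0]
    - [0, 0, -0.9, 0.85, -0.95, 0, 0]
    - [0, 0, -0.9, 0.85, -0.95, 0, 0]

```text
t: 2.48
ee_pos: [502.1, 105.8, 341.9]
orientation: [-2.107, -2.33, 0.002]
ft_force: [-0.5, -0.1, 0.6]
width: 0.4
grasp_force: 0.0
```

```bash
python3 - <<'E'
from h import *
print(ctrl.camera_info("wrist")["t"], ctrl.camera_info("wrist")["R"])
a,W=cloud("wrist");np.savez("w.npz",a=a,W=W)
z=W[...,2]
for nm,k in(('grip',(z>246)&(z<262)),('beam',(z>188)&(z<200)),('lid',(z>82)&(z<110)),('knob',(z>63)&(z<76))):
    p=W[k]
    if len(p)>8:
        v,u=np.nonzero(k);c,s,an=cv2.minAreaRect(p[:,:2].astype(np.float32));print(nm,len(p),np.median(p,0).round(1),np.array(c).round(1),np.array(s).round(1),round(an,2),np.median(u),np.median(v))
cv2.imwrite("pics/d.png",cv2.cvtColor(a,cv2.COLOR_RGB2BGR))
E
```

```text
[-510.65901038  -22.96257427  523.46655139] [[ 9.94974385e-01  1.00127493e-01 -6.77295682e-04]
 [ 9.55179119e-02 -9.47095986e-01  3.06407443e-01]
 [ 3.00383452e-02 -3.04932251e-01 -9.51900215e-01]]
beam 2138 [622.8  17.3 195.9] [603.5   9.2] [138.5  36.9] 4.7 416.0 261.0
lid 4128 [556.8  55.2  91.9] [343.3  35.6] [631.6 126.8] 6.17 359.0 192.0
knob 865 [66.  30.1 69.7] [332.9  50.9] [627.6 225.3] 13.05 46.0 181.0
```

View pics/d.png

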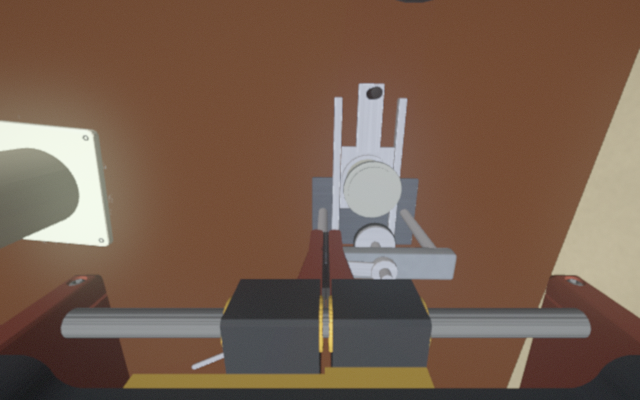

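The wrist view shows the knob top at (374,93), the lid at (372,188) and the stem/crank hub at (384,270). The tray axis is nearly vertical in the picture, so the yaw is about 0.1.

```bash
python3 - <<'E'
from h import *
s=np.load("w.npz");a=s['a'];W=s['W'];z=W[...,2]
def reg(nm,u0,u1,v0,v1,z0,z1):
    m=np.zeros((400,640),bool);m[v0:v1,u0:u1]=1;p=W[m&(z>z0)&(z<z1)]
    c,r=cv2.minEnclosingCircle(p[:,:2].astype(np.float32));q=cv2.minAreaRect(p[:,:2].astype(np.float32))
    print(nm,len(p),np.median(p,0).round(1),p.min(0).round(1),p.max(0).round(1),'circ',np.round(c,1),round(r,1),np.round(q[2],1))
reg('knob',360,390,80,105,64,74)
reg('lid',335,410,150,225,80,110)
reg('stemtop',360,410,250,290,203,260)
reg('foot',350,400,220,250,120,175)
reg('strip',350,390,80,150,12,19)
reg('railL',330,344,100,160,4,25)
reg('railR',390,408,100,160,4,25)
E
```

```text
knob 133 [564.5 211.4  69.9] [556.3 202.7  64.2] [573.4 220.   72.1] circ [565.  211.5] 8.9 23.9
lid 2567 [575.9  75.2  91.6] [533.7  28.9  80.1] [620.6 116.3  94.6] circ [577.2  72.4] 44.0 83.0
stemtop 605 [576.2  11.6 207.8] [553.2  -2.4 203.1] [598.3  22.5 225.2] circ [575.4   9.2] 22.9 6.8
foot 829 [579.   19.5 138.6] [ 5.529e+02 -5.000e-01  1.260e+02] [610.1  36.8 155.2] circ [581.7   9.3] 29.6 8.1
strip 1458 [567.5 169.5  17.1] [542.4 120.6  12.1] [609.1 227.7  19. ] circ [570.9 171.9] 58.4 5.9
railL 475 [518.7 147.7  17.1] [509.  101.1   4.4] [533.3 197.2  19.6] circ [521.1 149.3] 48.5 6.4
railR 577 [619.6 157.7  16.9] [607.5 110.7   4. ] [631.4 208.3  19.5] circ [620.2 159.5] 49.3 2.3
```

>>> servo_tool:
  rows:
    - [0, 0, 0, 0.3, 0.15, 0, 0]
    - [0, 0, 0, 0.6, 0.3, 0, 0]
    - [0, 0, 0, 0.75, 0.37, 0.2, 0]
    - [0, 0, 0, 0.75, 0.37, 0.5, 0]
    - [0, 0, 0, 0.75, 0.37, 0.8, 0]
    - [0, 0, 0, 0.75, 0.37, 0.9, 0]
    - [0, 0, 0, 0.75, 0.37, 0.9, 0]

```text
t: 3.4
ee_pos: [560.0, 262.2, 160.1]
orientation: [-2.112, -2.324, 0.007]
ft_force: [0.5, 0.2, 0.5]
width: 0.5
grasp_force: 0.0
```

>>> servo_tool:
  rows:
    - [0, 0, 0, 0, 0, 0.3, 0]
    - [0, 0, 0, 0, 0, 0.6, 0]
    - [0, 0, 0, 0, 0, 0.6, 0]

```text
t: 3.78
ee_pos: [558.5, 262.2, 39.7]
orientation: [-2.109, -2.324, 0.011]
ft_force: [-0.8, -0.1, 0.1]
width: 0.3
grasp_force: 0.0
```

>>> servo_tool:
  rows:
    - [0, 0, 0, -0.08, 0.01, 0, 0]
    - [0, 0, 0, -0.13, 0.01, 0, 0]
    - [0, 0, 0, -0.17, 0.01, 0, 0]
    - [0, 0, 0, -0.21, 0.01, 0, 0]
    - [0, 0, 0, -0.25, 0.01, 0, 0]
    - [0, 0, 0, -0.29, 0.01, 0, 0]
    - [0, 0, 0, -0.33, 0.01, 0, 0]
    - [0, 0, 0, -0.37, 0.01, 0, 0]
    - [0, 0, 0, -0.41, 0.01, 0, 0]
    - [0, 0, 0, -0.43, 0.01, 0, 0]

```text
t: 5.03
ee_pos: [570.7, 178.1, 42.5]
orientation: [-2.11, -2.327, 0.001]
ft_force: [-0.8, 2.2, 1.4]
width: 0.2
grasp_force: 1.4
```

>>> servo_tool:
  rows:
    - [0, 0, 0, -0.01, 0, 0, 0]
    - [0, 0, 0, -0.02, 0, 0, 0]

```text
t: 5.28
ee_pos: [571.0, 174.7, 42.5]
orientation: [-2.11, -2.327, 0.001]
ft_force: [-0.5, 2.2, 1.4]
width: 0.8
grasp_force: 1.3
```

>>> servo_tool:
  rows:
    - [0, 0, 0, -0.01, 0, 0, 0]
    - [0, 0, 0, -0.02, 0, 0, 0]
    - [0, 0, 0, -0.03, 0, 0, 0]

```text
t: 5.65
ee_pos: [571.5, 168.7, 42.5]
orientation: [-2.109, -2.327, 0.001]
ft_force: [-1.3, 2.0, 0.8]
width: 0.6
grasp_force: 1.3
```

>>> servo_tool:
  rows:
    - [0, 0, 0, -0.01, 0, 0, 0]
    - [0, 0, 0, -0.01, 0, 0, 0]

```text
t: 5.9
ee_pos: [571.7, 167.7, 42.6]
orientation: [-2.11, -2.326, -0.001]
ft_force: [-3.4, 8.1, -0.3]
width: 0.4
grasp_force: 4.1
```

>>> servo_tool:
  rows:
    - [0, 0, 0, -0.01, 0, 0, 0]
    - [0, 0, 0, -0.01, 0, 0, 0]

```text
t: 6.15
ee_pos: [571.7, 167.4, 42.6]
orientation: [-2.11, -2.324, -0.003]
ft_force: [-4.7, 17.8, -1.0]
width: 0.9
grasp_force: 9.0
```

Hard stop reached: the force rose to 18 N with no further motion. I'm backing off and going up.

>>> servo_tool:
  rows:
    - [0, 0, 0, -0.01, 0, 0, 0]
    - [0, 0, 0, 0.1, 0, 0, 0]
    - [0, 0, 0, 0.2, 0, 0, 0]
    - [0, 0, 0, 0.2, 0, -0.3, 0]
    - [0, 0, 0, 0.2, 0, -0.6, 0]
    - [0, 0, 0, 0.2, 0, -0.9, 30]
    - [0, 0, 0, 0.2, 0, -1, 45]
    - [0, 0, 0, 0.2, 0, -1, 45]

```text
t: 7.15
ee_pos: [569.5, 205.2, 244.7]
orientation: [2.108, 2.326, 0.005]
ft_force: [-0.0, 0.4, -1.1]
width: 27.0
grasp_force: 0.0
```

>>> servo_tool:
  rows:
    - [0, 0, 0, 0, 0, -0.3, 45]
    - [0, 0, 0, 0, 0, -0.5, 45]
    - [0, 0, 0, 0, 0, -0.5, 45]

```text
t: 7.52
ee_pos: [569.6, 205.1, 344.4]
orientation: [2.108, 2.326, 0.005]
ft_force: [0.3, 0.2, -0.8]
width: 45.1
grasp_force: 0.0
```

```bash
python3 - <<'E'
from h import *
a,W=cloud("wrist");b,V=cloud("top");s,S=cloud("scene");np.savez("w2.npz",a=a,W=W,b=b,V=V,s=s,S=S)
for n,X,bx in(('wrist',W,None),('top',V,None),('scene',S,None)):
    z=X[...,2]
    for nm,z0,z1,x0,x1,y0,y1 in(('grip',246,262,480,690,-90,100),('stem',213,243,560,605,-15,35),('lid',78,100,520,640,-60,60),('knob',63,75,540,600,110,200),('foot',115,160,545,625,-40,50)):
        k=(z>z0)&(z<z1)&(X[...,0]>x0)&(X[...,0]<x1)&(X[...,1]>y0)&(X[...,1]<y1);p=X[k]
        if len(p)>5:
            c,r=cv2.minEnclosingCircle(p[:,:2].astype(np.float32));print(n,nm,len(p),np.median(p,0).round(1),'circ',np.round(c,1),round(r,1),'z',np.percentile(p[:,2],[5,95]).round(1))
print(ctrl.get_obs()['ee_pos'])
E
```

```text
wrist grip 86 [524.4   8.  252.5] circ [521.7   6.1] 8.3 z [246.7 255.2]
wrist stem 100 [582.6   7.9 223.7] circ [583.1   6.9] 7.2 z [220.6 224.6]
wrist lid 1268 [580.6  25.6  91.3] circ [582.9   7.6] 44.0 z [82.6 93.1]
wrist knob 100 [570.9 146.8  69.9] circ [570.9 146. ] 8.9 z [66.1 71.3]
wrist foot 932 [581.9  16.5 138.7] circ [582.7   7.6] 29.8 z [129.9 148.2]
top grip 31 [519.1   8.9 252. ] circ [519.7   7.9] 10.4 z [248.  257.3]
top stem 15 [586.1  10.7 224.4] circ [584.9  14.4] 11.1 z [216.5 227.6]
top lid 140 [577.4  28.7  89.7] circ [585.1  10. ] 43.7 z [84.1 95.3]
top knob 16 [574.6 149.5  67.5] circ [572.5 149.7] 8.8 z [64.1 72.8]
top foot 54 [583.4  28.5 136.9] circ [585.   10.4] 29.9 z [130.  144.6]
scene grip 32 [519.8   2.3 251.6] circ [517.8   3.1] 9.0 z [247.7 254.3]
scene stem 26 [584.1   4.9 221.5] circ [582.9   5.7] 7.2 z [214.7 224.5]
scene lid 435 [593.8  -5.7  90.4] circ [583.5   4.4] 43.7 z [80.7 92.9]
scene knob 26 [572.4 144.5  68.9] circ [570.9 145.1] 9.3 z [63.2 72. ]
scene foot 210 [591.5  -2.9 137.6] circ [584.2   4.4] 30.2 z [128.  146.8]
[567.4244203  204.36082065 340.14499177]
```

>>> servo_tool:
  rows:
    - [0, 0, 0, -0.3, -0.11, 0, 45]
    - [0, 0, 0, -0.6, -0.22, 0, 45]
    - [0, 0, 0, -0.9, -0.33, 0, 45]
    - [0, 0, 0, -0.965, -0.353, 0, 45]
    - [0, 0, 0, -0.965, -0.353, 0, 45]

```text
t: 8.3
ee_pos: [516.5, 5.1, 341.4]
orientation: [-2.111, -2.324, 0.002]
ft_force: [0.4, 0.4, -0.4]
width: 45.0
grasp_force: 0.0
```

```bash
python3 - <<'E'
from h import *
for i in range(2):
    o=ctrl.get_obs();print(o['ee_pos'],o['orientation'])
    a,W=cloud("wrist");
cv2.imwrite("pics/e.png",cv2.cvtColor(a,cv2.COLOR_RGB2BGR))
print(proj("wrist",[518,6,253]),proj("wrist",list(o['ee_pos'])))
E
```

```text
[516.52082837   5.1295898  341.43832239] [-2.11132072e+00 -2.32393762e+00  1.78224986e-03]
[516.97598684   6.0536746  341.69480922] [-2.11004068e+00 -2.32551314e+00  9.22458630e-04]
[325.48892498 199.72377788] [323.83374797 244.03987883]
```

View pics/e.png

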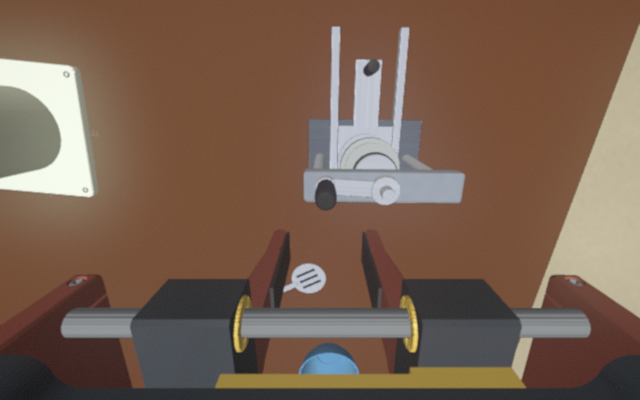

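The grip shows at about (325,190) and the hub at (386,190). The open fingers straddle column 325.

```bash
python3 - <<'E'
from h import *
a,W=cloud("wrist");z=W[...,2]
m=np.zeros((400,640),bool);m[170:215,305:350]=1
for z0,z1 in((247,258),(235,247)):
    p=W[m&(z>z0)&(z<z1)]
    v,u=np.nonzero(m&(z>z0)&(z<z1));print(len(p),np.median(p,0),cv2.minEnclosingCircle(p[:,:2].astype(np.float32)),u.min(),u.max(),v.min(),v.max())
m[:,350:410]=True
m=np.zeros((400,640),bool);m[170:215,370:405]=1
p=W[m&(z>215)&(z<235)];print(len(p),np.median(p,0),cv2.minEnclosingCircle(p[:,:2].astype(np.float32)))
E
```

```text
377 [517.63038289   6.25536694 253.50293422] ((517.7090454101562, 4.552023887634277), 10.519832611083984) 314 336 189 210
82 [516.63464011  13.64258896 241.64856267] ((517.7186889648438, 4.972104072570801), 10.637475967407227) 314 336 185 198
167 [581.63907721   7.91610392 223.53204022] ((582.5888061523438, 6.855408191680908), 6.976627349853516)
```

Grip at (517.7,5) and axis at (582.6,7) give a radius of 64.9 mm, which matches the stated 65. I'm descending and closing.

>>> servo_tool:
  rows:
    - [0, 0, 0, 0, 0.005, 0.25, 45]
    - [0, 0, 0, 0, 0.005, 0.45, 45]
    - [0, 0, 0, 0, 0.005, 0.63, 45]
    - [0, 0, 0, 0, 0.005, 0.63, 40]
    - [0, 0, 0, 0, 0.005, 0.63, 10]
    - [0, 0, 0, 0, 0.005, 0.63, 5]
    - [0, 0, 0, 0, 0.005, 0.63, 5]
    - [0, 0, 0, 0, 0.005, 0.63, 5]

```text
t: 9.45
ee_pos: [516.9, 6.0, 218.0]
orientation: [-2.109, -2.327, 0.001]
ft_force: [-7.6, 0.4, 5.5]
width: 20.7
grasp_force: 30.0
```

```bash
cat > c.py <<'E'
import sys;from h import *
# rows to turn clockwise from current angle by steps
o=ctrl.get_obs();e=o['ee_pos'];A=np.array([582.6,6.5]);r=e[:2]-A
R=Ro.from_rotvec(o['orientation']).as_matrix()
th=np.arctan2(r[1],r[0]);F=o['ft_force'];print('rad',np.hypot(*r).round(1),'th',th.round(3),e.round(1),'F',F.round(1),'Ftan cw',(F[0]*np.sin(th)-F[1]*np.cos(th)).round(2),'w',o['width'])
a0=float(sys.argv[1]) if len(sys.argv)>1 else th
for d in map(float,sys.argv[2:]):
    t=a0-d;w=np.array([65*(np.cos(t)-np.cos(a0)),65*(np.sin(t)-np.sin(a0)),0]);print(d,(R.T@w/200)[:2].round(3))
E
python3 c.py 3.16 .15 .4 .7 1.0 1.3 1.6 1.9 2.2 2.5 2.8
```

```text
rad 65.7 th -3.133 [516.9   6.  218. ] F [-7.6  0.4  5.5] Ftan cw 0.47 w 20.67875987840331
0.15 [0.048 0.007]
0.4 [0.124 0.036]
0.7 [0.203 0.093]
1.0 [0.261 0.171]
1.3 [0.293 0.262]
1.6 [0.297 0.359]
1.9 [0.272 0.453]
2.2 [0.221 0.536]
2.5 [0.147 0.599]
2.8 [0.058 0.638]
```

>>> servo_tool:
  rows:
    - [0, 0, 0, 0.048, 0.007, 0, 5]
    - [0, 0, 0, 0.124, 0.036, 0, 5]
    - [0, 0, 0, 0.203, 0.093, 0, 5]
    - [0, 0, 0, 0.261, 0.171, 0, 5]
    - [0, 0, 0, 0.293, 0.262, 0, 5]
    - [0, 0, 0, 0.297, 0.359, 0, 5]
    - [0, 0, 0, 0.272, 0.453, 0, 5]
    - [0, 0, 0, 0.221, 0.536, 0, 5]
    - [0, 0, 0, 0.147, 0.599, 0, 5]
    - [0, 0, 0, 0.058, 0.638, 0, 5]

```text
t: 10.7
ee_pos: [643.6, 28.8, 218.0]
orientation: [-2.109, -2.327, 0.002]
ft_force: [-12.2, -2.4, 9.8]
width: 20.5
grasp_force: 30.0
```

```bash
python3 c.py 0.36 .25 .5 .8 1.1 1.4 1.7 2.0 2.3 2.5 2.7
```

```text
rad 65.0 th 0.351 [643.6  28.8 218. ] F [-12.2  -2.4   9.8] Ftan cw -1.89 w 20.509008632962725
0.25 [-0.08   0.011]
0.5 [-0.161  0.002]
0.8 [-0.251 -0.035]
1.1 [-0.326 -0.097]
1.4 [-0.379 -0.178]
1.7 [-0.406 -0.271]
2.0 [-0.405 -0.368]
2.3 [-0.374 -0.46 ]
2.5 [-0.339 -0.515]
2.7 [-0.294 -0.562]
```

>>> servo_tool:
  rows:
    - [0, 0, 0, -0.08, 0.006, -0.003, 5]
    - [0, 0, 0, -0.161, -0.003, -0.003, 5]
    - [0, 0, 0, -0.251, -0.04, -0.003, 5]
    - [0, 0, 0, -0.326, -0.102, -0.003, 5]
    - [0, 0, 0, -0.379, -0.183, -0.003, 5]
    - [0, 0, 0, -0.406, -0.276, -0.003, 5]
    - [0, 0, 0, -0.405, -0.373, -0.003, 5]
    - [0, 0, 0, -0.374, -0.465, -0.003, 5]
    - [0, 0, 0, -0.339, -0.52, -0.003, 5]
    - [0, 0, 0, -0.294, -0.567, -0.003, 5]

```text
t: 11.95
ee_pos: [537.6, -39.8, 218.1]
orientation: [2.109, 2.325, 0.004]
ft_force: [3.8, 3.8, 0.7]
width: 21.2
grasp_force: 30.0
```

```bash
python3 c.py -2.34 .25 .5 .75 .9 1.05 1.2 1.35 1.5; python3 - <<'E'
from h import *
for n in("scene","top"):
    a,X=cloud(n);z=X[...,2]
    k=(z>185)&(z<232)&(abs(X[...,0]-583)<7)&(abs(X[...,1]-7)<10);print(n,k.sum(),np.percentile(z[k],[50,80,90,97]) if k.sum() else '')
E
```

```text
rad 64.5 th -2.342 [537.6 -39.8 218.1] F [3.8 3.8 0.7] Ftan cw -0.06 w 21.159465277206127
0.25 [ 0.068 -0.044]
0.5 [ 0.145 -0.071]
0.75 [ 0.225 -0.077]
0.9 [ 0.274 -0.071]
1.05 [ 0.321 -0.058]
1.2 [ 0.365 -0.038]
1.35 [ 0.406 -0.012]
1.5 [0.443 0.02 ]
scene 25 [207.1867479  208.35268072 208.59411112 209.3371274 ]
top 4 [208.30372966 210.63033906 212.2806446  213.43585847]
```

>>> servo_tool:
  rows:
    - [0, 0, 0, 0.068, -0.044, 0, 5]
    - [0, 0, 0, 0.145, -0.071, 0, 5]
    - [0, 0, 0, 0.225, -0.077, 0, 5]
    - [0, 0, 0, 0.274, -0.071, 0, 5]
    - [0, 0, 0, 0.321, -0.058, 0, 5]
    - [0, 0, 0, 0.365, -0.038, 0, 5]
    - [0, 0, 0, 0.365, -0.038, 0, 5]

```text
t: 12.92
ee_pos: [521.8, 33.1, 218.0]
orientation: [-2.109, -2.328, -0.0]
ft_force: [-2.5, 1.8, 9.0]
width: 21.1
grasp_force: 30.0
```

```bash
python3 c.py -3.54 .15 .3 .45 .6 .75
```

```text
rad 66.4 th 2.73 [521.8  33.1 218. ] F [-2.5  1.8  9. ] Ftan cw 0.62 w 21.07275758687332
0.15 [0.041 0.026]
0.3 [0.078 0.059]
0.45 [0.109 0.096]
0.6 [0.134 0.137]
0.75 [0.153 0.182]
```

>>> servo_tool:
  rows:
    - [0, 0, 0, 0.041, 0.026, 0, 5]
    - [0, 0, 0, 0.078, 0.059, 0, 5]
    - [0, 0, 0, 0.109, 0.096, 0, 5]
    - [0, 0, 0, 0.109, 0.096, 0, 5]

```text
t: 13.42
ee_pos: [539.0, 57.0, 218.0]
orientation: [-2.109, -2.327, -0.002]
ft_force: [-2.9, 4.9, 9.5]
width: 20.8
grasp_force: 30.0
```

```bash
python3 c.py 2.293 .1 .2 .3 .4 .5 .6
```

```text
rad 66.7 th 2.283 [539.  57. 218.] F [-2.9  4.9  9.5] Ftan cw 1.03 w 20.78753058708715
0.1 [0.018 0.027]
0.2 [0.032 0.056]
0.3 [0.044 0.086]
0.4 [0.053 0.118]
0.5 [0.059 0.15 ]
0.6 [0.061 0.182]
```

>>> servo_tool:
  rows:
    - [0, 0, 0, 0.018, 0.027, 0, 5]
    - [0, 0, 0, 0.032, 0.056, 0, 5]
    - [0, 0, 0, 0.044, 0.086, 0, 5]
    - [0, 0, 0, 0.044, 0.086, 0, 5]

```text
t: 13.92
ee_pos: [554.8, 67.2, 218.0]
orientation: [-2.109, -2.327, -0.0]
ft_force: [-3.6, 3.4, 9.3]
width: 20.9
grasp_force: 30.0
```

```bash
python3 c.py 1.993 .1 .2 .3 .4 .5 .6
```

```text
rad 66.8 th 2.0 [554.8  67.2 218. ] F [-3.6  3.4  9.3] Ftan cw -1.88 w 20.87543132323245
0.1 [0.009 0.031]
0.2 [0.014 0.063]
0.3 [0.017 0.096]
0.4 [0.016 0.128]
0.5 [0.012 0.16 ]
0.6 [0.005 0.192]
```

>>> servo_tool:
  rows:
    - [0, 0, 0, 0.009, 0.031, 0, 5]
    - [0, 0, 0, 0.014, 0.063, 0, 5]
    - [0, 0, 0, 0.014, 0.063, 0, 5]

```text
t: 14.3
ee_pos: [567.0, 71.3, 218.0]
orientation: [-2.109, -2.326, -0.001]
ft_force: [-4.5, 5.6, 10.0]
width: 21.0
grasp_force: 30.0
```

```bash
python3 c.py 1.793 .1 .2 .3 .4 .5 .6
```

```text
rad 66.7 th 1.807 [567.   71.3 218. ] F [-4.5  5.6 10. ] Ftan cw -3.12 w 20.99070909690828
0.1 [0.002 0.032]
0.2 [0.002 0.065]
0.3 [-0.002  0.097]
0.4 [-0.01   0.129]
0.5 [-0.02  0.16]
0.6 [-0.034  0.189]
```

>>> servo_tool:
  rows:
    - [0, 0, 0, 0.002, 0.032, 0, 5]
    - [0, 0, 0, 0.002, 0.032, 0, 5]

```text
t: 14.55
ee_pos: [573.4, 72.5, 218.0]
orientation: [-2.109, -2.326, -0.001]
ft_force: [-4.2, 5.8, 8.7]
width: 21.1
grasp_force: 30.0
```

>>> servo_tool:
  rows:
    - [0, 0, 0, 0.0, 0.033, 0, 5]
    - [0, 0, 0, 0.0, 0.033, 0, 5]

```text
t: 14.8
ee_pos: [580.1, 73.0, 218.0]
orientation: [-2.109, -2.327, -0.001]
ft_force: [-3.2, 4.3, 8.8]
width: 20.7
grasp_force: 30.0
```

```bash
python3 c.py 1.593 .1 .2 .3 .4 .5 .6
```

```text
rad 66.6 th 1.608 [580.1  73.  218. ] F [-3.2  4.3  8.8] Ftan cw -2.99 w 20.66305777311815
0.1 [-0.004  0.032]
0.2 [-0.011  0.064]
0.3 [-0.022  0.095]
0.4 [-0.035  0.124]
0.5 [-0.051  0.152]
0.6 [-0.07   0.179]
```

>>> servo_tool:
  rows:
    - [0, 0, 0, -0.004, 0.032, 0, 5]
    - [0, 0, 0, -0.004, 0.032, 0, 5]

```text
t: 15.05
ee_pos: [586.7, 72.8, 218.0]
orientation: [-2.109, -2.327, -0.002]
ft_force: [-2.3, 5.3, 8.1]
width: 20.8
grasp_force: 30.0
```

>>> servo_tool:
  rows:
    - [0, 0, 0, -0.007, 0.032, 0, 5]
    - [0, 0, 0, -0.007, 0.032, 0, 5]

```text
t: 15.3
ee_pos: [593.3, 72.0, 218.0]
orientation: [-2.11, -2.327, -0.002]
ft_force: [-2.9, 5.4, 8.0]
width: 20.9
grasp_force: 30.0
```

```bash
python3 c.py 1.393 .1 .2 .3 .4 .5 .6
```

```text
rad 66.4 th 1.409 [593.3  72.  218. ] F [-2.9  5.4  8. ] Ftan cw -3.75 w 20.85815744184597
0.1 [-0.01   0.031]
0.2 [-0.024  0.06 ]
0.3 [-0.04   0.088]
0.4 [-0.059  0.115]
0.5 [-0.081  0.139]
0.6 [-0.105  0.161]
```

>>> servo_tool:
  rows:
    - [0, 0, 0, -0.01, 0.031, 0, 5]
    - [0, 0, 0, -0.01, 0.031, 0, 5]

```text
t: 15.55
ee_pos: [599.7, 70.5, 218.1]
orientation: [-2.11, -2.327, -0.002]
ft_force: [-2.0, 4.6, 7.2]
width: 20.6
grasp_force: 30.0
```

>>> servo_tool:
  rows:
    - [0, 0, 0, -0.014, 0.029, 0, 5]
    - [0, 0, 0, -0.014, 0.029, 0, 5]

```text
t: 15.8
ee_pos: [605.9, 68.4, 218.0]
orientation: [-2.11, -2.327, -0.002]
ft_force: [-1.3, 4.9, 6.9]
width: 21.1
grasp_force: 30.0
```

```bash
python3 c.py 1.193 .1 .2 .3 .4 .5 .6; python3 - <<'E'
from h import *
a,X=cloud("scene");z=X[...,2];u0,v0=proj("scene",[583,7,90]).astype(int)
p=X[v0-25:v0+25,u0-30:u0+30].reshape(-1,3)
h=np.histogram(p[:,2],np.arange(60,130,3));print(u0,v0,list(zip(h[1],h[0])))
cv2.imwrite("pics/f.png",cv2.cvtColor(cv2.resize(a[v0-60:v0+50,u0-60:u0+60],None,fx=5,fy=5,interpolation=2),cv2.COLOR_RGB2BGR))
E
```

```text
rad 66.1 th 1.211 [605.9  68.4 218. ] F [-1.3  4.9  6.9] Ftan cw -2.92 w 21.14435814003916
0.1 [-0.016  0.028]
0.2 [-0.035  0.054]
0.3 [-0.057  0.079]
0.4 [-0.081  0.101]
0.5 [-0.107  0.12 ]
0.6 [-0.134  0.137]
332 234 [(np.int64(60), np.int64(23)), (np.int64(63), np.int64(18)), (np.int64(66), np.int64(18)), (np.int64(69), np.int64(16)), (np.int64(72), np.int64(33)), (np.int64(75), np.int64(28)), (np.int64(78), np.int64(33)), (np.int64(81), np.int64(49)), (np.int64(84), np.int64(99)), (np.int64(87), np.int64(78)), (np.int64(90), np.int64(29)), (np.int64(93), np.int64(44)), (np.int64(96), np.int64(72)), (np.int64(99), np.int64(128)), (np.int64(102), np.int64(17)), (np.int64(105), np.int64(18)), (np.int64(108), np.int64(16)), (np.int64(111), np.int64(15)), (np.int64(114), np.int64(14)), (np.int64(117), np.int64(15)), (np.int64(120), np.int64(16)), (np.int64(123), np.int64(15)), (np.int64(126), np.int64(11))]
```

View pics/f.png

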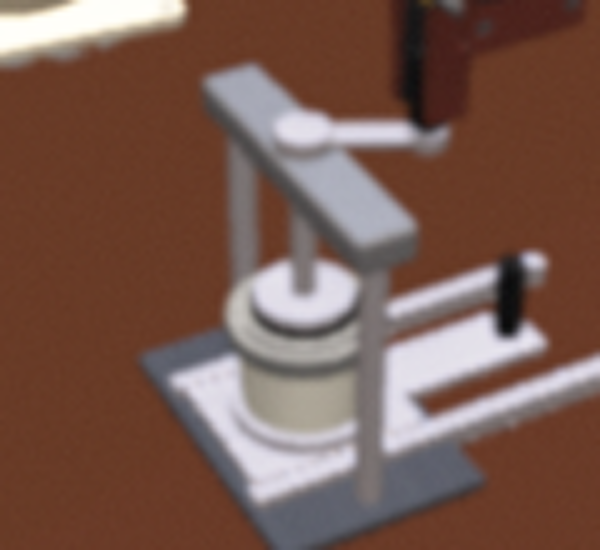

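The foot (crop, around (305,290)) is on the lid and the lid has moved down about 4 mm, so it is sliding now. I'll continue in small steps, watching the force.

>>> servo_tool:
  rows:
    - [0, 0, 0, -0.016, 0.028, 0, 5]
    - [0, 0, 0, -0.016, 0.028, 0, 5]

```text
t: 16.1
ee_pos: [611.8, 65.7, 218.1]
orientation: [-2.11, -2.327, -0.002]
ft_force: [-1.8, 4.1, 7.2]
width: 21.0
grasp_force: 30.0
```

>>> servo_tool:
  rows:
    - [0, 0, 0, -0.019, 0.026, 0, 5]
    - [0, 0, 0, -0.019, 0.026, 0, 5]

```text
t: 16.35
ee_pos: [617.3, 62.4, 218.0]
orientation: [-2.11, -2.327, -0.002]
ft_force: [-1.1, 5.0, 6.9]
width: 21.3
grasp_force: 30.0
```

```bash
python3 c.py 0.993 .1 .2 .3 .4 .5 .6
```

```text
rad 65.8 th 1.015 [617.3  62.4 218. ] F [-1.1  5.   6.9] Ftan cw -3.62 w 21.277109673414273
0.1 [-0.022  0.024]
0.2 [-0.045  0.046]
0.3 [-0.071  0.066]
0.4 [-0.099  0.083]
0.5 [-0.128  0.097]
0.6 [-0.159  0.108]
```

>>> servo_tool:
  rows:
    - [0, 0, 0, -0.022, 0.024, 0, 5]
    - [0, 0, 0, -0.022, 0.024, 0, 5]

```text
t: 16.6
ee_pos: [622.4, 58.8, 218.1]
orientation: [-2.109, -2.327, -0.002]
ft_force: [-2.8, 5.7, 6.8]
width: 21.0
grasp_force: 30.0
```

>>> servo_tool:
  rows:
    - [0, 0, 0, -0.023, 0.022, 0, 5]
    - [0, 0, 0, -0.023, 0.022, 0, 5]

```text
t: 16.85
ee_pos: [626.9, 54.8, 218.0]
orientation: [-2.109, -2.326, -0.002]
ft_force: [-2.8, 5.8, 9.0]
width: 20.7
grasp_force: 30.0
```

```bash
python3 c.py 0.793 .1 .2 .3 .4 .5 .6
```

```text
rad 65.5 th 0.828 [626.9  54.8 218. ] F [-2.8  5.8  9. ] Ftan cw -5.97 w 20.694114223306865
0.1 [-0.026  0.02 ]
0.2 [-0.054  0.036]
0.3 [-0.083  0.05 ]
0.4 [-0.114  0.061]
0.5 [-0.145  0.069]
0.6 [-0.177  0.074]
```

>>> servo_tool:
  rows:
    - [0, 0, 0, -0.026, 0.02, 0, 5]
    - [0, 0, 0, -0.026, 0.02, 0, 5]

```text
t: 17.1
ee_pos: [631.2, 50.2, 218.0]
orientation: [-2.109, -2.326, -0.002]
ft_force: [-3.4, 7.3, 8.3]
width: 20.9
grasp_force: 30.0
```

```bash
python3 c.py 0.693 .05 .1 .2 .3 .4 .5 .6
```

```text
rad 65.4 th 0.733 [631.2  50.2 218. ] F [-3.4  7.3  8.3] Ftan cw -7.73 w 20.896734769241977
0.05 [-0.014  0.009]
0.1 [-0.028  0.017]
0.2 [-0.057  0.031]
0.3 [-0.088  0.042]
0.4 [-0.119  0.05 ]
0.5 [-0.151  0.054]
0.6 [-0.184  0.056]
```

The load has climbed from about 3.5 to 7.7 N over the last 0.17 rad, so the crank is stiff. One last 0.05 rad, then a hold.

>>> servo_tool:
  rows:
    - [0, 0, 0, -0.012, 0.008, 0, 5]
    - [0, 0, 0, -0.012, 0.008, 0, 5]
    - [0, 0, 0, -0.012, 0.008, 0, 5]
    - [0, 0, 0, -0.012, 0.008, 0, 5]

```text
t: 17.6
ee_pos: [632.8, 48.3, 218.0]
orientation: [-2.108, -2.326, -0.002]
ft_force: [-3.2, 8.2, 9.1]
width: 21.0
grasp_force: 30.0
```

```bash
python3 c.py 0.648 -.2 -.5 -.8 -1.1 -1.4 -1.7 -2.0 -2.3 -2.6 -2.9 -3.2
```

```text
rad 65.3 th 0.695 [632.8  48.3 218. ] F [-3.2  8.2  9.1] Ftan cw -8.3 w 21.00710224867154
-0.2 [ 0.052 -0.039]
-0.5 [ 0.112 -0.115]
-0.8 [ 0.147 -0.206]
-1.1 [ 0.154 -0.303]
-1.4 [ 0.132 -0.397]
-1.7 [ 0.083 -0.481]
-2.0 [ 0.011 -0.547]
-2.3 [-0.076 -0.588]
-2.6 [-0.173 -0.602]
-2.9 [-0.269 -0.587]
-3.2 [-0.356 -0.544]
```

>>> servo_tool:
  rows:
    - [0, 0, 0, 0.052, -0.039, 0, 5]
    - [0, 0, 0, 0.112, -0.115, 0, 5]
    - [0, 0, 0, 0.147, -0.206, 0, 5]
    - [0, 0, 0, 0.154, -0.303, 0, 5]
    - [0, 0, 0, 0.132, -0.397, 0, 5]
    - [0, 0, 0, 0.083, -0.481, 0, 5]
    - [0, 0, 0, 0.011, -0.547, 0, 5]
    - [0, 0, 0, -0.076, -0.588, 0, 5]
    - [0, 0, 0, -0.173, -0.602, 0, 5]
    - [0, 0, 0, -0.22, -0.597, 0, 5]

```text
t: 18.85
ee_pos: [519.2, -9.7, 218.0]
orientation: [2.11, 2.326, 0.001]
ft_force: [0.1, 1.6, 6.7]
width: 20.7
grasp_force: 30.0
```

```bash
python3 c.py 3.40 -.15 -.3 -.45; python3 - <<'E'
from h import *
a,X=cloud("scene");u0,v0=proj("scene",[583,7,90]).astype(int)
p=X[v0-25:v0+25,u0-30:u0+30].reshape(-1,3)
h=np.histogram(p[:,2],np.arange(66,130,2));print(list(zip(h[1].tolist(),h[0].tolist())))
E
```

```text
rad 65.4 th -2.891 [519.2  -9.7 218. ] F [0.1 1.6 6.7] Ftan cw 1.56 w 20.699324387924403
-0.15 [-0.047  0.011]
-0.3 [-0.092  0.03 ]
-0.45 [-0.134  0.055]
[(66, 8), (68, 10), (70, 10), (72, 25), (74, 22), (76, 21), (78, 17), (80, 33), (82, 46), (84, 88), (86, 88), (88, 19), (90, 8), (92, 8), (94, 5), (96, 9), (98, 18), (100, 26), (102, 23), (104, 30), (106, 40), (108, 108), (110, 54), (112, 14), (114, 7), (116, 9), (118, 10), (120, 10), (122, 11), (124, 9), (126, 10)]
```

>>> servo_tool:
  rows:
    - [0, 0, 0, -0.047, 0.011, 0, 5]
    - [0, 0, 0, -0.092, 0.03, 0, 5]
    - [0, 0, 0, -0.092, 0.03, 0, 5]
    - [0, 0, 0, -0.092, 0.03, 0, 30]
    - [0, 0, 0, -0.092, 0.03, 0, 45]
    - [0, 0, 0, -0.092, 0.03, 0, 45]
    - [0, 0, 0, -0.092, 0.03, -0.3, 45]
    - [0, 0, 0, -0.092, 0.03, -0.6, 45]
    - [0, 0, 0, -0.092, 0.03, -0.65, 45]

```text
t: 20.02
ee_pos: [528.8, -27.0, 351.5]
orientation: [2.106, 2.323, 0.007]
ft_force: [0.2, 0.2, -0.6]
width: 45.0
grasp_force: 0.0
```

>>> servo_tool:
  rows:
    - [0, 0, 0, 0.5, 0.3, 0, 45]
    - [0, 0, 0, 1, 0.45, 0, 45]
    - [0, 0, 0, 1, 0.45, 0, 45]
    - [0, 0, 0, 1, 0.45, 0, 45]
    - [0, 0, 0, 1, 0.45, 0, 45]
    - [0, 0, 0, 1, 0.45, 0, 45]

```text
t: 20.78
ee_pos: [596.2, 180.2, 346.1]
orientation: [-2.109, -2.327, 0.003]
ft_force: [0.4, -0.2, 0.1]
width: 45.1
grasp_force: 0.0
```

```bash
python3 - <<'E'
from h import *
s=np.load("w2.npz");print(ctrl.get_obs()['ee_pos'])
A=np.array([583,7.5])
def meas(W,f0,f1,l0,l1):
    z=W[...,2];r=np.hypot(W[...,0]-A[0],W[...,1]-A[1])
    f=z[(r>12)&(r<27)&(z>f0)&(z<f1)];l=z[(r>32)&(r<41)&(z>l0)&(z<l1)&(W[...,1]>0)]
    g=(np.hypot(W[...,0]-571,W[...,1]-146)<6)&(z>60)&(z<80)
    return [round(float(np.median(q)),2) for q in(f,l,z[g])],len(f),len(l)
print('before wrist',meas(s['W'],133,145,86,97),'scene',meas(s['S'],133,145,86,97))
for i in range(3): print('wrist',meas(cloud("wrist")[1],103,122,79,92),'scene',meas(cloud("scene")[1],103,122,79,92))
a,W=cloud("wrist");cv2.imwrite("pics/g.png",cv2.cvtColor(a,cv2.COLOR_RGB2BGR))
E
```

```text
[596.17152074 180.19237797 346.14973912]
before wrist ([138.88, 90.38, 70.0], 530, 413) scene ([138.05, 89.68, 68.84], 87, 28)
wrist ([111.56, 85.56, 70.27], 583, 335) scene ([110.65, 84.48, 69.66], 144, 25)
wrist ([111.54, 85.5, 70.14], 575, 327) scene ([110.66, 84.3, 69.03], 145, 24)
wrist ([111.51, 85.57, 70.42], 582, 329) scene ([110.58, 84.54, 69.81], 147, 26)
```

View pics/g.png

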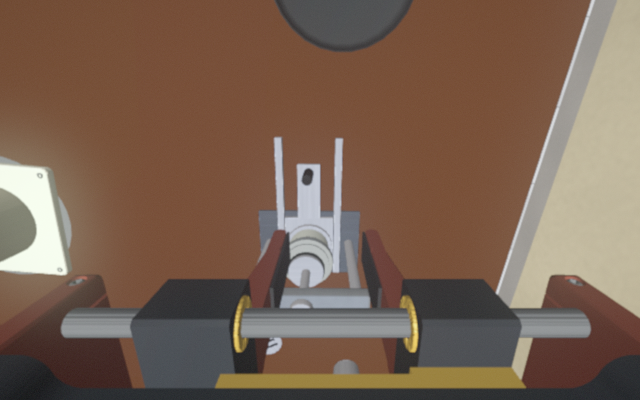

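The tray is home, the lid is down about 5 mm and the foot is clear. The wind data leave some doubt about whether the force passed 85 N, and there is plenty of time. I'll regrip and press again: with the lid already down, the load should rise cleanly from contact.

>>> servo_tool:
  rows:
    - [0, 0, 0, -0.5, -0.3, 0, 45]
    - [0, 0, 0, -1, -0.45, 0, 45]
    - [0, 0, 0, -1, -0.45, 0, 45]
    - [0, 0, 0, -1, -0.45, 0, 45]
    - [0, 0, 0, -1, -0.45, 0, 45]
    - [0, 0, 0, -1, -0.45, 0, 45]

```text
t: 21.88
ee_pos: [527.1, -26.6, 347.5]
orientation: [2.11, 2.327, 0.001]
ft_force: [0.6, 0.2, -0.7]
width: 45.2
grasp_force: 0.0
```

```bash
python3 - <<'E'
from h import *
print(ctrl.get_obs()['ee_pos'])
for i in range(2):
    a,W=cloud("wrist");z=W[...,2]
    p=W[(z>247)&(z<258)&(np.hypot(W[...,0]-528,W[...,1]+27)<25)]
    print(len(p),cv2.minEnclosingCircle(p[:,:2].astype(np.float32)) if len(p) else '')
    p=W[(z>203)&(z<212)&(np.hypot(W[...,0]-583,W[...,1]-7)<22)];print(len(p),np.median(p,0))
E
```

```text
[527.10319108 -26.60197719 347.47446857]
361 ((528.1097412109375, -28.584997177124023), 10.312067031860352)
781 [580.53413396   5.83292666 207.93592672]
363 ((528.4403076171875, -28.77465057373047), 10.354254722595215)
769 [580.45421565   5.76084764 207.91563004]
```

>>> servo_tool:
  rows:
    - [0, 0, 0, -0.008, 0.005, 0.25, 45]
    - [0, 0, 0, -0.008, 0.005, 0.45, 45]
    - [0, 0, 0, -0.008, 0.005, 0.645, 45]
    - [0, 0, 0, -0.008, 0.005, 0.645, 40]
    - [0, 0, 0, -0.008, 0.005, 0.645, 10]
    - [0, 0, 0, -0.008, 0.005, 0.645, 5]
    - [0, 0, 0, -0.008, 0.005, 0.645, 5]
    - [0, 0, 0, -0.008, 0.005, 0.645, 5]

```text
t: 22.98
ee_pos: [528.6, -28.5, 219.8]
orientation: [2.109, 2.326, 0.002]
ft_force: [-2.4, -0.5, 6.9]
width: 20.9
grasp_force: 30.0
```

```bash
sed -i 's/582.6,6.5/582.8,7.0/' c.py; python3 c.py -2.568 .15 .4 .7 1.0 1.3 1.6 1.9 2.1 2.25 2.35
```

```text
rad 64.8 th -2.561 [528.6 -28.5 219.8] F [-2.4 -0.5  6.9] Ftan cw 0.9 w 20.868625938341108
0.15 [ 0.045 -0.019]
0.4 [ 0.124 -0.035]
0.7 [ 0.221 -0.028]
1.0 [0.312 0.008]
1.3 [0.387 0.068]
1.6 [0.442 0.149]
1.9 [0.47  0.241]
2.1 [0.473 0.306]
2.25 [0.467 0.355]
2.35 [0.459 0.386]
```

>>> servo_tool:
  rows:
    - [0, 0, 0, 0.045, -0.019, 0, 5]
    - [0, 0, 0, 0.124, -0.035, 0, 5]
    - [0, 0, 0, 0.221, -0.028, 0, 5]
    - [0, 0, 0, 0.312, 0.008, 0, 5]
    - [0, 0, 0, 0.387, 0.068, 0, 5]
    - [0, 0, 0, 0.442, 0.149, 0, 5]
    - [0, 0, 0, 0.47, 0.241, 0, 5]
    - [0, 0, 0, 0.473, 0.306, 0, 5]
    - [0, 0, 0, 0.467, 0.355, 0, 5]
    - [0, 0, 0, 0.467, 0.355, 0, 5]

```text
t: 24.22
ee_pos: [591.9, 73.1, 220.0]
orientation: [2.109, 2.326, 0.009]
ft_force: [1.3, 6.9, 2.8]
width: 21.1
grasp_force: 30.0
```

```bash
python3 c.py -4.818 .1 .2 .3 .4 .5 .6 .7 .8 .9
```

```text
rad 66.7 th 1.434 [591.9  73.1 220. ] F [1.3 6.9 2.8] Ftan cw 0.35 w 21.095244242792777
0.1 [-0.008  0.031]
0.2 [-0.019  0.062]
0.3 [-0.034  0.091]
0.4 [-0.051  0.119]
0.5 [-0.07   0.145]
0.6 [-0.093  0.168]
0.7 [-0.117  0.19 ]
0.8 [-0.144  0.208]
0.9 [-0.172  0.225]
```

>>> servo_tool:
  rows:
    - [0, 0, 0, 0.001, 0.031, 0, 5]
    - [0, 0, 0, 0.001, 0.031, 0, 5]

```text
t: 24.48
ee_pos: [597.3, 72.2, 219.9]
orientation: [2.108, 2.326, 0.004]
ft_force: [0.7, -1.1, 5.8]
width: 21.0
grasp_force: 30.0
```

>>> servo_tool:
  rows:
    - [0, 0, 0, -0.011, 0.031, 0, 5]
    - [0, 0, 0, -0.011, 0.031, 0, 5]

```text
t: 24.72
ee_pos: [603.6, 70.3, 219.9]
orientation: [2.108, 2.325, 0.004]
ft_force: [0.5, -1.1, 5.6]
width: 21.1
grasp_force: 30.0
```

```bash
python3 c.py -5.018 .1 .2 .3 .4 .5 .6 .7
```

```text
rad 66.6 th 1.254 [603.6  70.3 219.9] F [ 0.5 -1.1  5.6] Ftan cw 0.85 w 21.093904164199966
0.1 [-0.014  0.029]
0.2 [-0.031  0.057]
0.3 [-0.051  0.083]
0.4 [-0.073  0.106]
0.5 [-0.098  0.128]
0.6 [-0.124  0.146]
0.7 [-0.152  0.163]
```

The baseline is now clean, with Ftan near zero while free. Continuing.

>>> servo_tool:
  rows:
    - [0, 0, 0, -0.014, 0.029, 0, 5]
    - [0, 0, 0, -0.014, 0.029, 0, 5]

```text
t: 24.98
ee_pos: [609.2, 68.0, 219.9]
orientation: [2.109, 2.326, 0.002]
ft_force: [-1.2, -2.2, 7.1]
width: 20.6
grasp_force: 30.0
```

>>> servo_tool:
  rows:
    - [0, 0, 0, -0.017, 0.028, 0, 5]
    - [0, 0, 0, -0.017, 0.028, 0, 5]

```text
t: 25.22
ee_pos: [614.5, 65.2, 219.8]
orientation: [2.11, 2.326, 0.001]
ft_force: [-2.4, -0.8, 8.5]
width: 21.0
grasp_force: 30.0
```

```bash
python3 c.py -5.218 .05 .1 .2 .3 .4 .5 .6 .7
```

```text
rad 66.3 th 1.072 [614.5  65.2 219.8] F [-2.4 -0.8  8.5] Ftan cw -1.72 w 21.01339651133335
0.05 [-0.01   0.013]
0.1 [-0.02   0.026]
0.2 [-0.042  0.049]
0.3 [-0.066  0.071]
0.4 [-0.093  0.09 ]
0.5 [-0.121  0.106]
0.6 [-0.151  0.119]
0.7 [-0.182  0.129]
```

>>> servo_tool:
  rows:
    - [0, 0, 0, -0.02, 0.026, 0, 5]
    - [0, 0, 0, -0.02, 0.026, 0, 5]

```text
t: 25.48
ee_pos: [619.6, 61.9, 219.8]
orientation: [2.11, 2.327, 0.001]
ft_force: [-3.9, 0.2, 9.2]
width: 20.9
grasp_force: 30.0
```

>>> servo_tool:
  rows:
    - [0, 0, 0, -0.022, 0.023, 0, 5]
    - [0, 0, 0, -0.022, 0.023, 0, 5]

```text
t: 25.72
ee_pos: [624.2, 58.3, 219.8]
orientation: [-2.11, -2.327, -0.0]
ft_force: [-5.9, 2.1, 10.7]
width: 20.9
grasp_force: 30.0
```

```bash
python3 c.py -5.418 .05 .1 .2
```

```text
rad 65.9 th 0.892 [624.2  58.3 219.8] F [-5.9  2.1 10.7] Ftan cw -5.92 w 20.902137410053353
0.05 [-0.012  0.011]
0.1 [-0.024  0.021]
0.2 [-0.051  0.04 ]
```

The load rises at about 27 N/rad exactly as specified and is now around 6 N. Another 0.12 rad gives about 115 N on the lid; I'll hold there and then wind back.

>>> servo_tool:
  rows:
    - [0, 0, 0, -0.024, 0.021, 0, 5]
    - [0, 0, 0, -0.029, 0.025, 0, 5]
    - [0, 0, 0, -0.029, 0.025, 0, 5]
    - [0, 0, 0, -0.029, 0.025, 0, 5]
    - [0, 0, 0, -0.029, 0.025, 0, 5]

```text
t: 26.35
ee_pos: [629.1, 53.6, 219.8]
orientation: [-2.109, -2.326, 0.0]
ft_force: [-7.6, 2.7, 11.1]
width: 20.8
grasp_force: 30.0
```

```bash
python3 c.py -5.538 -.2 -.5 -.8 -1.1 -1.4 -1.7 -2.0 -2.3 -2.6 -2.9
```

```text
rad 65.7 th 0.789 [629.1  53.6 219.8] F [-7.6  2.7 11.1] Ftan cw -7.27 w 20.835615259227584
-0.2 [ 0.048 -0.044]
-0.5 [ 0.1   -0.126]
-0.8 [ 0.127 -0.219]
-1.1 [ 0.124 -0.316]
-1.4 [ 0.093 -0.408]
-1.7 [ 0.036 -0.487]
-2.0 [-0.042 -0.545]
-2.3 [-0.133 -0.578]
-2.6 [-0.23  -0.582]
-2.9 [-0.324 -0.558]
```

>>> servo_tool:
  rows:
    - [0, 0, 0, -0.021, 0.016, 0, 5]
    - [0, 0, 0, -0.021, 0.016, 0, 5]
    - [0, 0, 0, -0.021, 0.016, 0, 5]
    - [0, 0, 0, -0.021, 0.016, 0, 5]

```text
t: 26.85
ee_pos: [632.3, 49.9, 219.7]
orientation: [-2.108, -2.325, 0.001]
ft_force: [-9.3, 3.0, 11.9]
width: 20.8
grasp_force: 30.0
```

>>> servo_tool:
  rows:
    - [0, 0, 0, 0.069, -0.06, 0, 5]
    - [0, 0, 0, 0.121, -0.142, 0, 5]
    - [0, 0, 0, 0.148, -0.235, 0, 5]
    - [0, 0, 0, 0.145, -0.332, 0, 5]
    - [0, 0, 0, 0.114, -0.424, 0, 5]
    - [0, 0, 0, 0.057, -0.503, 0, 5]
    - [0, 0, 0, -0.021, -0.561, 0, 5]
    - [0, 0, 0, -0.112, -0.594, 0, 5]
    - [0, 0, 0, -0.209, -0.598, 0, 5]
    - [0, 0, 0, -0.303, -0.574, 0, 5]

```text
t: 28.1
ee_pos: [525.1, -23.1, 219.8]
orientation: [2.11, 2.327, 0.001]
ft_force: [0.1, 2.1, 6.0]
width: 21.0
grasp_force: 30.0
```

>>> servo_tool:
  rows:
    - [0, 0, 0, 0, 0, 0, 5]
    - [0, 0, 0, 0, 0, 0, 30]
    - [0, 0, 0, 0, 0, 0, 45]
    - [0, 0, 0, 0, 0, 0, 45]
    - [0, 0, 0, 0, 0, -0.3, 45]
    - [0, 0, 0, 0, 0, -0.6, 45]
    - [0, 0, 0, 0, 0, -0.65, 45]
    - [0, 0, 0, 0, 0, -0.65, 45]

```text
t: 29.1
ee_pos: [525.4, -22.3, 348.3]
orientation: [2.109, 2.327, 0.001]
ft_force: [-0.4, -0.2, -0.5]
width: 45.2
grasp_force: 0.0
```

```bash
python3 - <<'E'
from h import *
print(ctrl.get_obs()['ee_pos'])
a,W=cloud("scene");z=W[...,2];r=np.hypot(W[...,0]-583,W[...,1]-6)
f=z[(r>12)&(r<27)&(z>100)&(z<125)];l=z[(r>32)&(r<42)&(z>78)&(z<95)];k=W[(z>63)&(z<75)&(np.hypot(W[...,0]-571,W[...,1]-146)<20)]
print(np.median(f),np.median(l),np.median(k,0),len(f),len(l))
E
```

```text
[525.39387185 -22.29777524 348.31720226]
110.18402077932984 84.23934167780014 [572.27398693 144.23520326  69.20666287] 154 133
```

```bash
python3 -c "
from workcell import ctrl
print(ctrl.close_job())"
```

```text
the job is handed in; nothing more can be done
None
```

I handed the job in at about 29 s: the tray is fully in, and the lid is pressed down about 5 mm until the crank went stiff, with the foot force estimated at 120 N or more on two presses (I repeated the first to be sure it passed 85 N); the crank is wound back about half a turn, leaving the foot roughly 12 mm clear of the lid, and the gripper is off everything — the judge's result was not shown.

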